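# Fetch the lathe chuck from behind the finish bottles

### The arm

A 6-joint arm with a two-finger parallel gripper is mounted at the origin on the work surface. World frame = base frame: x ahead of the robot, y to its left, z up, the work surface at z = 0. Lengths are in m, angles in degrees, forces in N, time in s.
With the tool pointing down it reaches from about 0.35 to 0.725 m from the base axis. Payload 6 kg.
Tool frame: the origin (TCP) lies midway between the tips of the shut fingers; the grasp point (between the pads) lies behind it (robot.grip_depth is the z of the grasp point in the tool frame, in m); z points along the fingers, x is the direction in which the jaws open and shut, and the axes are right-handed (so a half turn about z gives the same grasp; the last joint's range is limited). The gripper opens to 85 mm and grips with 20 to 120 N. Pads are 22 mm wide; open, the fingers measure 114 mm over their backs; the gripper's body (76 mm by 85 mm) begins 54 mm behind the grasp point. The pads swing forward as they close: fully open they stand 13 mm farther back than shut.
Start: joints at [89.135, 2.303, 4.859, 0, -92.561, -19.12], TCP at [0.205, 0.564, 0.231] pointing down, gripper open.
Joint ranges: [-146.85, 146.85], [-73.84, 115.35], [-62.03, 85.46], [-188.31, 113.3], [-161.28, -10.13], [-171.36, 171.36]. Speed limits (degrees/s): [147.25, 147.25, 172.46, 180, 180, 180].

### API

Orientations are given as [roll, pitch, yaw] about the fixed x, y, z axes, in that order (R = Rz(yaw) Ry(pitch) Rx(roll)).
In Python, from bench import robot gives the robot as it stands.
- The arm moves only by the shell command python3 -m pendant 'ROWS' [FORCE]. ROWS is JSON, one flat list of numbers, 5 for each row, row after row: the shift along the tool's x, y, z in m, then the turn about the tool's z in degrees, then the finger opening in m, from 0 to 0.0854. A call has 1 to 5 rows; each row is the pose to reach, as a shift and turn from the pose commanded when the call began, along the tool's axes at that moment; what a row does not reach only later rows make up. A row lasts 1/10 s, in which the tool goes at most 50 mm and 8.59 degrees, less where a joint would pass 70% of its speed; a pose out of reach is approached as far as the arm can. A call with a gripper value outside its range is refused whole. The fingers move at their own pace and stop on an object; FORCE is the grip in N (left out, the last holds). Time passes only in rows, so rows that repeat a pose let the fingers close. It gives the time, the measured TCP pose, the force and the opening at its end, in the units of the state.
- robot.observe(): the state, without advancing time (a new reading comes with each control period).
- robot.capture(name): name is "scene" or "top" or "wrist"; returns (picture, depth): 420x560x3 uint8, red, green, blue; 420x560 float32, m along the optical axis (not along the pixel's ray), 0 where there is no reading.
- robot.camera_params(name): a dict with "intrinsics" (3x3 intrinsics, pixels), "position" and "orientation" of the camera in the world; the wrist camera has in their place "T_tool_cam" (4x4, takes a point from camera to tool coordinates, whose origin is the TCP and whose axes are the tool frame's). Camera axes: x right, y down, z forward; pixel columns grow to the right and rows downward; lengths in m; the calibration is good to about 2 mm. A picture is of the moment at which its call begins: read the wrist's pose just before it. camera_params takes no time and is no camera call.
- robot.sign_off(): hands the job in, once; it reports no verdict.
The state is a dict: "time": time; "joint_pos": joint angles; "dq": joint speeds; "tau": joint torques, N m; "eef_pos": TCP position; "ee_rot": TCP orientation; "contact_force": force on the tool from outside, world axes, zero at the start; "moment": the same for the moment, N m; "grip_width": finger opening in m.
Only numpy, scipy, OpenCV 4.12 (cv2) and the standard library are available. Lean on these libraries where they do the work, as an engineer would, in place of code of your own. Each camera call takes 0.05 s, during which the arm holds its last target. There are 200 camera calls.

### The job

The small four-jaw lathe chuck stands in the plywood rack behind a row of three finish bottles. First, before touching the chuck, clear all three bottles onto the green mat, standing; then set the chuck upright in the middle of the round black-topped stand, and after that put each bottle back in the rack, standing in the middle of the disc that has the colour of its cap. Never let a bottle tip over, and leave the dark wooden bowl alone.

Things in the scene. Friction and masses are not known exactly. Their poses are not given: they have to be found in the camera images.
- red_bottle: Amber glass bottle with a paper band and a red screw cap, 113 mm tall. Straight round body 47 mm in diameter from 0 to 96 mm above the underside; origin at the centre of the underside, z up along its axis, yaw meaningless; about 0.2 kg. It stands in the rack on the red disc.
- yellow_bottle: White plastic bottle with a yellow band and a yellow pointed cap, 109 mm tall. Straight round body 47 mm in diameter from 0 to 96 mm above the underside; origin at the centre of the underside, z up along its axis, yaw meaningless; about 0.2 kg. It stands in the rack on the yellow disc.
- blue_bottle: Aluminium spray can with a blue band and a blue cap, 116 mm tall. Straight round body 47 mm in diameter from 0 to 96 mm above the underside; origin at the centre of the underside, z up along its axis, yaw meaningless; about 0.2 kg. It stands in the rack on the blue disc.
- chuck: Small dark steel four-jaw lathe chuck, 0.6 kg: a cylinder 62 mm in diameter, 32 mm high, with four bright jaws on top that do not overhang it, 45 mm tall in all. Origin at the centre of its underside, z up. It stands on the rack floor, 8 mm above the table, its centre 60 mm behind the row of bottles (5 mm gap); with the bottles gone 30 mm is free all round it.
- red_disc: Flat red disc, 64 mm wide, 2 mm thick, under the red-capped bottle, fixed on the floor of the fixed plywood rack. Origin at the centre of its underside, 8 mm above the table. x points square from the rack's open front to its back; y along the row of discs (68 mm apart). Rack: 180 (x) by 220 mm (y), walls 26 mm high at back and sides; the row lies 40 mm in front of its middle.
- yellow_disc: Flat yellow disc, 64 mm wide, 2 mm thick, under the yellow-capped bottle, fixed on the floor of the fixed plywood rack. Origin at the centre of its underside, 8 mm above the table. x points square from the rack's open front to its back; y along the row of discs (68 mm apart). Rack: 180 (x) by 220 mm (y), walls 26 mm high at back and sides; the row lies 40 mm in front of its middle.
- blue_disc: Flat blue disc, 64 mm wide, 2 mm thick, under the blue-capped bottle, fixed on the floor of the fixed plywood rack. Origin at the centre of its underside, 8 mm above the table. x points square from the rack's open front to its back; y along the row of discs (68 mm apart). Rack: 180 (x) by 220 mm (y), walls 26 mm high at back and sides; the row lies 40 mm in front of its middle.
- mat: Flat green mat, fixed, 240 mm (its x) by 120 mm (its y), 3 mm thick: the side area. Origin at the centre of its underside on the table.
- stand: Round aluminium stand with a black rubber top, fixed, 84 mm in diameter, 8 mm high, flat on top. Origin at the centre of its underside on the table.
- bowl: Turned bowl of dark wood, 96 mm across, 38 mm high, loose on the table beyond the work; a bystander. Origin at the centre of its underside. (A terracotta sanding drum 115 mm high and a wooden tool block 160 mm high also stand, fixed, at the far left and far right, at least 0.78 m ahead of the robot.)

How it is judged (in metres and radians):
On the way, in this order (a step that is already met when the one before it is completed fails the run):
1. all three bottles stand upright on the green mat, the chuck not yet moved (within 30 mm of its start) (x of red_bottle in the frame of mat between -0.12 and 0.12 m and y of red_bottle in the frame of mat between -0.06 and 0.06 m and z of each of red_bottle, yellow_bottle, blue_bottle in the frame of mat below 0.008 m and angle between each of red_bottle, yellow_bottle, blue_bottle's own z axis and vertical below 0.1 rad and linear speed of each of red_bottle, yellow_bottle, blue_bottle below 0.03 m/s and x of yellow_bottle in the frame of mat between -0.12 and 0.12 m and y of yellow_bottle in the frame of mat between -0.06 and 0.06 m and x of blue_bottle in the frame of mat between -0.12 and 0.12 m and y of blue_bottle in the frame of mat between -0.06 and 0.06 m and distance of chuck from where it was at the start of the episode below 0.03 m), for 0.2 s.
2. the chuck stands upright in the middle of the stand, the bottles still on the mat (horizontal distance between chuck and stand below 0.012 m and z of chuck in the frame of stand between 0.004 and 0.013 m and angle between each of chuck, red_bottle, yellow_bottle, blue_bottle's own z axis and vertical below 0.1 rad and x of red_bottle in the frame of mat between -0.12 and 0.12 m and y of red_bottle in the frame of mat between -0.06 and 0.06 m and z of each of red_bottle, yellow_bottle, blue_bottle in the frame of mat below 0.008 m and linear speed of each of red_bottle, yellow_bottle, blue_bottle below 0.03 m/s and x of yellow_bottle in the frame of mat between -0.12 and 0.12 m and y of yellow_bottle in the frame of mat between -0.06 and 0.06 m and x of blue_bottle in the frame of mat between -0.12 and 0.12 m and y of blue_bottle in the frame of mat between -0.06 and 0.06 m), for 0.2 s.
At the end, for the whole second after the job is handed in: The chuck stands upright and at rest on the stand, within 12 mm of its centre, and each bottle stands upright and at rest on the disc of its cap's colour, within 12 mm of its centre (horizontal distance between chuck and stand below 0.012 m and z of chuck in the frame of stand between 0.004 and 0.013 m and angle between each of chuck, red_bottle, yellow_bottle, blue_bottle's own z axis and vertical below 0.1 rad and linear speed of each of chuck, red_bottle, yellow_bottle, blue_bottle below 0.02 m/s and horizontal distance between red_bottle and red_disc below 0.012 m and z of red_bottle in the frame of red_disc below 0.007 m and horizontal distance between yellow_bottle and yellow_disc below 0.012 m and z of yellow_bottle in the frame of yellow_disc below 0.007 m and horizontal distance between blue_bottle and blue_disc below 0.012 m and z of blue_bottle in the frame of blue_disc below 0.007 m); the robot touches nothing.
It fails at once if a bottle is tipped over (more than 40 degrees) (angle between any of red_bottle, yellow_bottle, blue_bottle's own z axis and vertical above 0.7 rad).
It fails at once if the wooden bowl is moved by more than 20 mm (distance of bowl from where it was at the start of the episode above 0.02 m).
It also fails if it takes over 138 s, if anything falls off the work surface, if the arm or the gripper's body presses on something with over 40 N, if the wrist force passes 120 N, or if a joint passes its speed limit or range.

## Working session

There is one attempt and no reset: what is moved stays moved. The work goes in short steps, Python scripts to look and compute and a shell command to move; the robot and the scene stay as the last step left them, time stands still between calls to the robot, and variables do not carry over. Pictures are saved under pics/ and viewed, about 12 in all and at most 16, crops included, and the job is handed in when it is done.

```bash
ls; mkdir -p pics; python3 - <<'E'
from bench import robot
import cv2
print(robot.observe(), robot.grip_depth)
for n in("scene","top"):
    p,d=robot.capture(n); cv2.imwrite(f"pics/{n}0.png",p[:,:,::-1]); print(n,robot.camera_params(n))
print(robot.camera_params("wrist"))
E
```

```text
pics
{'time': 0.0, 'joint_pos': array([ 8.91350433e+01,  2.33713145e+00,  4.80176822e+00, -2.85508894e-02,
       -9.25620865e+01, -1.91183896e+01]), 'dq': array([ 0.03689947, -0.03430917, -0.00017507, -0.08604842, -0.10556244,
       -0.16617702]), 'tau': array([ 2.05150423e-05, -3.68200421e+01,  3.47428179e+01,  6.93253934e+00,
       -5.27115277e-03, -1.56203259e-05]), 'eef_pos': array([0.20485841, 0.56358367, 0.23028179]), 'ee_rot': array([-1.79995034e+02, -1.01416849e-01, -1.09982099e+02]), 'contact_force': array([-0.40637207, -0.26734781, -0.14635034]), 'moment': array([0.00294154, 0.00577611, 0.00575139]), 'grip_width': 0.08549315708101818} -0.0187
scene {'intrinsics': array([[474.15892394,   0.        , 284.42009963],
       [  0.        , 474.15892394, 208.58420147],
       [  0.        ,   0.        ,   1.        ]]), 'position': array([1.00801535, 0.67481216, 0.78138721]), 'orientation': array([-1.33261243e+02,  4.87634227e-02,  1.49038364e+02])}
top {'intrinsics': array([[453.51944375,   0.        , 275.28698847],
       [  0.        , 453.51944375, 210.30250482],
       [  0.        ,   0.        ,   1.        ]]), 'position': array([0.5313262 , 0.01665386, 0.97734125]), 'orientation': array([-176.96659369,   -0.90014826,  -89.28673402])}
{'intrinsics': array([[314.8291859 ,   0.        , 276.13851717],
       [  0.        , 314.8291859 , 210.60538105],
       [  0.        ,   0.        ,   1.        ]]), 'T_tool_cam': array([[ 9.99999896e-01,  4.42150246e-04,  1.07306041e-04,
         8.17669788e-04],
       [-4.53237192e-04,  9.47404255e-01,  3.20039018e-01,
        -8.18399490e-02],
       [ 3.98431306e-05, -3.20039033e-01,  9.47404357e-01,
        -1.42090688e-01],
       [ 0.00000000e+00,  0.00000000e+00,  0.00000000e+00,
         1.00000000e+00]])}
```

View pics/top0.png

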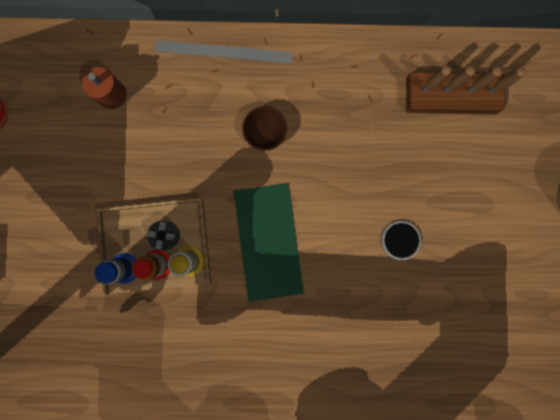

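View pics/scene0.png

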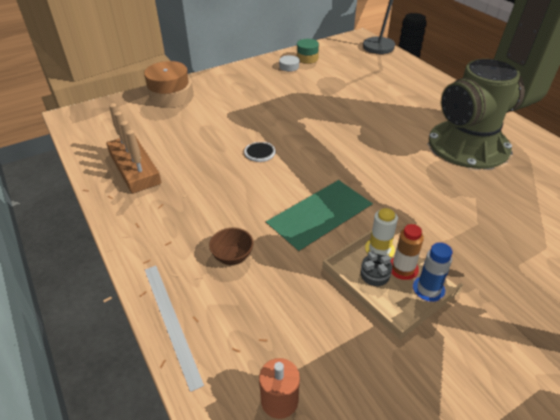

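```bash
cat > h.py <<'E'
import numpy as np, cv2
from scipy.spatial.transform import Rotation as R
from bench import robot
def campose(n, st=None):
    c=robot.camera_params(n); K=c["intrinsics"]
    if n!="wrist": return K,R.from_euler("xyz",c["orientation"],degrees=True).as_matrix(),np.array(c["position"])
    Rt=R.from_euler("xyz",st["ee_rot"],degrees=True).as_matrix(); T=c["T_tool_cam"]
    return K,Rt@T[:3,:3],Rt@T[:3,3]+st["eef_pos"]
def snap(n):
    st=robot.observe(); p,d=robot.capture(n); return p,d,campose(n,st)
def plane(uv,z,cp):
    K,Rc,t=cp; uv=np.atleast_2d(np.asarray(uv,float))
    r=(Rc@np.linalg.inv(K)@np.c_[uv,np.ones(len(uv))].T).T
    return t+r*((z-t[2])/r[:,2])[:,None]
def cloud(d,m,cp):
    v,u=np.nonzero(m&(d>0)); K,Rc,t=cp; z=d[v,u]
    return t+(Rc@np.array([(u-K[0,2])/K[0,0]*z,(v-K[1,2])/K[1,1]*z,z])).T
def hsv(p): return cv2.cvtColor(p,cv2.COLOR_RGB2HSV)
def mask(p,lo,hi):
    return cv2.inRange(hsv(p),np.array(lo),np.array(hi))>0
COL={"red":((0,150,70),(7,255,255)),"yellow":((22,120,90),(34,255,255)),"blue":((105,150,50),(125,255,255)),"green":((65,80,20),(95,255,255))}
def big(m,k=0):
    n,l,s,c=cv2.connectedComponentsWithStats(m.astype(np.uint8)); o=np.argsort(-s[1:,4])+1
    return l==o[k]
def togo(xy,yaw,st=None):
    """world xy,yaw target -> tool dx,dy,turn"""
    st=st or robot.observe(); d=np.asarray(xy)-st["eef_pos"][:2]; y=np.radians(st["ee_rot"][2])
    return d@[np.cos(y),np.sin(y)], d@[np.sin(y),-np.cos(y)], -(yaw-st["ee_rot"][2])
E
python3 - <<'E'
from h import *
np.set_printoptions(precision=4,suppress=True)
p,d,cp=snap("top"); ps,ds,cs=snap("scene")
cv2.imwrite("pics/rack0.png",cv2.resize(p[180:310,80:320,::-1],None,fx=3.3,fy=3.3,interpolation=cv2.INTER_CUBIC))
for c in ("red","yellow","blue"):
  for nm,pp,dd,cc in(("top",p,d,cp),("scene",ps,ds,cs)):
    P=cloud(dd,mask(pp,*COL[c]),cc); P=P[(P[:,0]<.6)&(P[:,1]>.1)]
    cap=P[P[:,2]>.1]; dk=P[(P[:,2]>0)&(P[:,2]<.03)]
    print(c,nm,len(P),"cap",len(cap),cap.min(0) if len(cap) else'',cap.max(0) if len(cap) else'',"disc",len(dk),dk.min(0) if len(dk) else'',dk.max(0) if len(dk) else '')
m=big(mask(p,*COL["green"])); cn,_=cv2.findContours(m.astype(np.uint8),cv2.RETR_EXTERNAL,cv2.CHAIN_APPROX_NONE)
q=plane(cn[0][:,0],.003,cp)[:,:2].astype(np.float32); print("mat",cv2.minAreaRect(q))
g=cv2.cvtColor(p,cv2.COLOR_RGB2GRAY)<40; w=np.zeros_like(g); w[215:265,378:428]=g[215:265,378:428]; m=big(w)
cn,_=cv2.findContours(m.astype(np.uint8),cv2.RETR_EXTERNAL,cv2.CHAIN_APPROX_NONE)
print("stand",cv2.minEnclosingCircle(plane(cn[0][:,0],.008,cp)[:,:2].astype(np.float32)))
P=plane([[163,235]],.05,cp);print("chuck~",P)
print("rack corners",plane([[98,211],[203,200],[210,283]],.034,cp)[:,:2], "bowl",plane([[265,128]],.03,cp))
E
```

```text
red top 395 cap 269 [0.4486 0.2356 0.1065] [0.4807 0.2724 0.1276] disc 121 [0.434  0.2253 0.0067] [0.4933 0.2589 0.0188]
red scene 386 cap 231 [0.4488 0.2366 0.11  ] [0.4837 0.2703 0.1249] disc 155 [0.437  0.2248 0.0052] [0.4963 0.2846 0.0153]
yellow top 261 cap 139 [0.4557 0.1688 0.1032] [0.4812 0.1949 0.1241] disc 116 [0.443  0.1556 0.006 ] [0.5026 0.1895 0.0149]
yellow scene 436 cap 158 [0.4601 0.1718 0.1094] [0.4912 0.203  0.1208] disc 87 [0.4382 0.1529 0.0039] [0.5044 0.2163 0.028 ]
blue top 437 cap 322 [0.4394 0.2999 0.1231] [0.4746 0.3369 0.1307] disc 107 [0.4271 0.2974 0.0077] [0.4863 0.3424 0.0218]
blue scene 715 cap 298 [0.4424 0.3062 0.1077] [0.4783 0.3405 0.129 ] disc 115 [0.4333 0.2921 0.0068] [0.4871 0.35   0.0131]
mat ((0.5157935619354248, 0.01668369770050049), (0.23547016084194183, 0.1155262216925621), 8.748248100280762)
stand ((0.5229066014289856, -0.2688552439212799), 0.036137670278549194)
chuck~ [[0.5273 0.2305 0.05  ]]
rack corners [[0.5752 0.3695]
 [0.601  0.1531]
 [0.4297 0.1352]] bowl [[0.7554 0.0263 0.03  ]]
```

View pics/rack0.png

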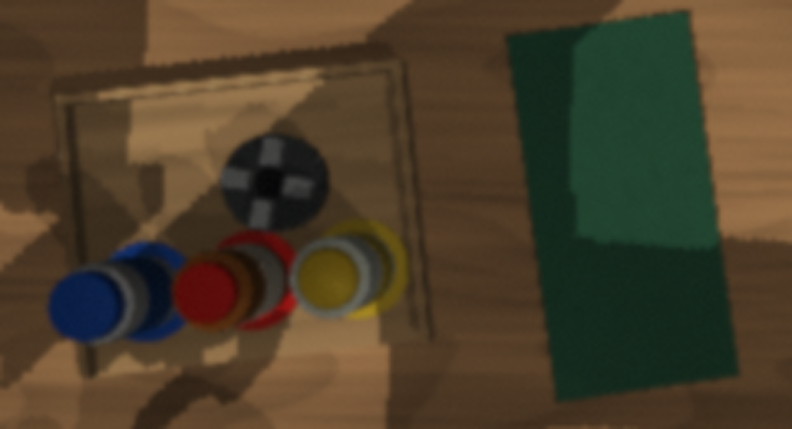

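```bash
M="python3 -m pendant"; python3 -m pendant '[0,0,0,8,0.0854, 0,0,0,16,0.0854, 0,0,0,24,0.0854, 0,0,0,32,0.0854, 0,0,0,32,0.0854]' 40 
python3 -m pendant '[0,0,0,8,0.0854, 0,0,0,16,0.0854, 0,0,0,24,0.0854, 0,0,0,32,0.0854, 0,0,0,32,0.0854]'
python3 -m pendant '[-0.022,-0.04,0,0,0.0854, -0.045,-0.08,0,0,0.0854, -0.067,-0.12,0,0,0.0854, -0.09,-0.16,0,0,0.0854, -0.113,-0.202,0,0,0.0854]'
python3 -m pendant '[-0.022,-0.04,0,0,0.0854, -0.045,-0.08,0,0,0.0854, -0.067,-0.12,0,0,0.0854, -0.09,-0.16,0.015,0,0.0854, -0.113,-0.202,0.03,0,0.0854]'
python3 -m pendant '[0,0,0,0,0.0854,0,0,0,0,0.0854,0,0,0,0,0.0854]'
python3 - <<'E'
from h import *
np.set_printoptions(precision=4,suppress=True)
st=robot.observe(); p,d,cp=snap("wrist"); cv2.imwrite("pics/w1.png",p[:,:,::-1]); print(st["joint_pos"],st["contact_force"])
for c in("red","yellow","blue"):
    P=cloud(d,mask(p,*COL[c]),cp); cap=P[P[:,2]>.1]; dk=P[(P[:,2]>0)&(P[:,2]<.03)]
    for n,Q in(("cap",cap),("disc",dk)):
        if len(Q)>20: print(c,n,len(Q),Q.min(0),Q.max(0))
print(togo((.472,.186),-174))
E
```

```text
time: 0.7
eef_pos: [0.205, 0.5638, 0.231]
ee_rot: [-180.0, -0.0, -142.1]
contact_force: [0.1, 0.1, -0.1]
grip_width: 0.0855
time: 1.2
eef_pos: [0.205, 0.5638, 0.2311]
ee_rot: [-180.0, -0.0, -173.9]
contact_force: [-0.4, -0.0, 0.7]
grip_width: 0.0856
time: 1.7
eef_pos: [0.3392, 0.3733, 0.2313]
ee_rot: [180.0, 0.0, -173.5]
contact_force: [0.2, -0.1, -0.9]
grip_width: 0.0855
time: 2.2
eef_pos: [0.4729, 0.1845, 0.2016]
ee_rot: [179.9, 0.1, -173.5]
contact_force: [0.5, 1.1, 0.0]
grip_width: 0.0857
time: 2.5
eef_pos: [0.472, 0.1864, 0.2018]
ee_rot: [180.0, 0.0, -173.8]
contact_force: [-0.0, 0.8, 0.4]
grip_width: 0.0856
[ 44.3426 -12.0952 -11.7157   0.008  -90.3405 -38.1281] [-0.0433  0.7762  0.3776]
red cap 1370 [0.4439 0.2331 0.1064] [0.481  0.2683 0.1243]
red disc 275 [0.4316 0.2312 0.0067] [0.4949 0.2694 0.0281]
yellow cap 1464 [0.4551 0.1661 0.1097] [0.4891 0.2    0.1205]
yellow disc 690 [0.44   0.1521 0.0072] [0.5025 0.198  0.0167]
blue cap 1627 [0.4363 0.1746 0.1087] [0.4759 0.3344 0.2769]
blue disc 21 [0.4243 0.3206 0.0083] [0.4843 0.3374 0.0107]
(np.float64(-9.088202168237892e-05), np.float64(-0.0008182058106869966), np.float64(0.22368383466414343))
```

View pics/w1.png

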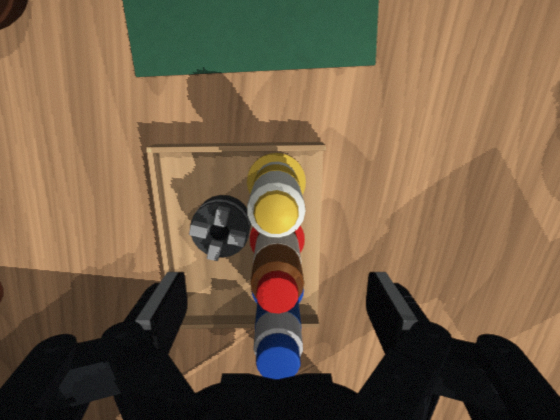

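```bash
python3 -m pendant '[0,-0.001,0.04,0,0.0854, 0,-0.001,0.08,0,0.0854, 0,-0.001,0.11,0,0.0854, 0,-0.001,0.134,0,0.0854, 0,-0.001,0.134,0,0.0854]'
python3 -m pendant '[0,0,0,0,0.04,0,0,0,0,0.04,0,0,0,0,0.04,0,0,0,0,0.04,0,0,0,0,0.04]' 40
python3 -m pendant '[0,0,0,0,0.04,0,0,0,0,0.04,0,0,0,0,0.04]' 40
python3 -m pendant '[0,0,-0.01,0,0.04,0,0,-0.03,0,0.04,0,0,-0.055,0,0.04,0,0,-0.075,0,0.04,0,0,-0.075,0,0.04]'
```

```text
time: 3.05
eef_pos: [0.4698, 0.185, 0.0641]
ee_rot: [-179.9, -0.3, -173.8]
contact_force: [-0.2, -0.2, 0.2]
grip_width: 0.0858
time: 3.55
eef_pos: [0.473, 0.1857, 0.0696]
ee_rot: [179.9, 0.2, -174.0]
contact_force: [-2.3, 0.7, 5.7]
grip_width: 0.046
time: 3.85
eef_pos: [0.473, 0.1857, 0.0696]
ee_rot: [179.9, 0.2, -174.0]
contact_force: [-2.4, 0.7, 7.3]
grip_width: 0.0465
time: 4.35
eef_pos: [0.4735, 0.1855, 0.1462]
ee_rot: [179.9, 0.3, -174.0]
contact_force: [0.8, -0.4, -1.0]
grip_width: 0.0461
```

```bash
python3 -m pendant '[0.006,-0.025,0,0,0.04, 0.012,-0.055,0,0,0.04, 0.02,-0.09,0,0,0.04, 0.027,-0.125,0,0,0.04, 0.035,-0.16,0,0,0.04]'
python3 -m pendant '[0.006,-0.025,0,0,0.04, 0.009,-0.041,0,0,0.04, 0.009,-0.041,0.02,0,0.04, 0.009,-0.041,0.04,0,0.04, 0.009,-0.041,0.06,0,0.04]'
python3 -m pendant '[0,0,0.012,0,0.04, 0,0,0.018,0,0.04, 0,0,0.0225,0,0.04, 0,0,0.0225,0,0.04, 0,0,0.0225,0,0.04]'
```

```text
time: 4.85
eef_pos: [0.4533, 0.0208, 0.1416]
ee_rot: [180.0, -0.1, -174.0]
contact_force: [0.6, -1.1, -1.5]
grip_width: 0.046
time: 5.35
eef_pos: [0.4489, -0.0199, 0.0809]
ee_rot: [180.0, -0.1, -174.0]
contact_force: [-0.8, -0.4, -1.9]
grip_width: 0.0462
time: 5.85
eef_pos: [0.4494, -0.0202, 0.0626]
ee_rot: [-179.9, -0.0, -174.0]
contact_force: [-10.0, -1.4, 12.4]
grip_width: 0.0463
```

```bash
python3 -m pendant '[0,0,-0.0015,0,0.05, 0,0,-0.0015,0,0.06, 0,0,-0.0015,0,0.0854, 0,0,-0.0015,0,0.0854, 0,0,-0.0015,0,0.0854]'
python3 -m pendant '[0,0,-0.02,0,0.0854,0,0,-0.06,0,0.0854, 0,0,-0.10,0,0.0854, -0.007,0.04,-0.10,0,0.0854, -0.014,0.08,-0.10,0,0.0854]'
python3 -m pendant '[-0.006,0.04,0,0,0.0854, -0.013,0.08,0,0,0.0854, -0.02,0.12,0,0,0.0854, -0.026,0.16,0,0,0.0854, -0.0305,0.1905,0,0,0.0854]'
python3 -m pendant '[0,0,0,0,0.0854,0,0,0,0,0.0854]'
python3 - <<'E'
from h import *
np.set_printoptions(precision=4,suppress=True)
p,d,cp=snap("wrist"); cv2.imwrite("pics/w2.png",p[:,:,::-1])
for c in("red","yellow","blue"):
    P=cloud(d,mask(p,*COL[c]),cp); cap=P[(P[:,2]>.1)&(P[:,2]<.14)]; dk=P[(P[:,2]>0)&(P[:,2]<.03)]
    for n,Q in(("cap",cap),("disc",dk)):
        if len(Q)>20: print(c,n,len(Q),Q.min(0),Q.max(0))
print(togo((.4655,.2535),-174))
E
```

```text
time: 6.35
eef_pos: [0.4495, -0.0196, 0.0613]
ee_rot: [-180.0, -0.0, -174.0]
contact_force: [0.1, 0.6, 1.0]
grip_width: 0.0855
time: 6.85
eef_pos: [0.4556, 0.0622, 0.163]
ee_rot: [179.9, 0.2, -174.1]
contact_force: [0.5, 0.9, -0.5]
grip_width: 0.0856
time: 7.35
eef_pos: [0.4651, 0.2563, 0.161]
ee_rot: [-180.0, -0.0, -173.9]
contact_force: [0.0, -0.6, 0.4]
grip_width: 0.0853
time: 7.55
eef_pos: [0.4651, 0.2544, 0.1608]
ee_rot: [-179.9, -0.0, -173.9]
contact_force: [-0.3, 0.0, 0.7]
grip_width: 0.0852
red cap 2367 [0.4439 0.2336 0.105 ] [0.4816 0.2681 0.1245]
red disc 959 [0.4316 0.2193 0.0058] [0.4955 0.2671 0.0206]
yellow disc 4113 [0.4401 0.1519 0.0058] [0.5032 0.2152 0.0128]
blue cap 2649 [0.4361 0.2979 0.1092] [0.4745 0.3376 0.1272]
blue disc 199 [0.4243 0.3059 0.0074] [0.4862 0.3369 0.0222]
(np.float64(-0.0001706446537146466), np.float64(-0.0003395572455620059), np.float64(0.02848253317910121))
```

View pics/w2.png

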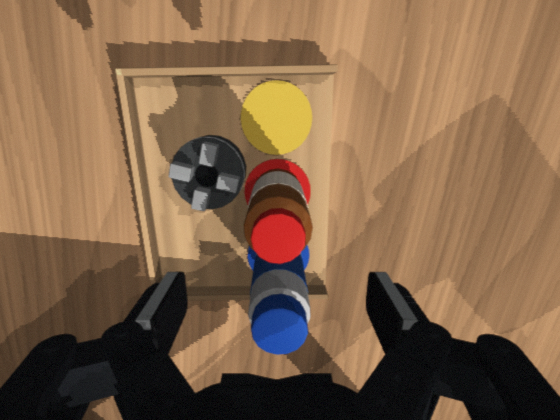

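```bash
python3 -m pendant '[0.002,-0.003,0.01,0,0.0854, 0.002,-0.003,0.045,0,0.0854, 0.002,-0.003,0.08,0,0.0854, 0.002,-0.003,0.092,0,0.0854, 0.002,-0.003,0.092,0,0.0854]'
python3 -m pendant '[0,0,0,0,0.04,0,0,0,0,0.04,0,0,0,0,0.04,0,0,0,0,0.04,0,0,0,0,0.04]' 40
python3 -m pendant '[0,0,0,0,0.04,0,0,-0.01,0,0.04,0,0,-0.03,0,0.04,0,0,-0.055,0,0.04,0,0,-0.075,0,0.04]'
python3 -m pendant '[-0.01,-0.026,0,0,0.04, -0.022,-0.057,0,0,0.04, -0.034,-0.09,0,0,0.04, -0.046,-0.12,0,0,0.04, -0.059,-0.155,0,0,0.04]'
python3 -m pendant '[-0.013,-0.035,0,0,0.04, -0.025,-0.065,0,0,0.04, -0.035,-0.09,0,0,0.04, -0.04,-0.104,0,0,0.04, -0.04,-0.104,0,0,0.04]'
```

```text
time: 8.1
eef_pos: [0.4629, 0.2492, 0.0675]
ee_rot: [-179.9, -0.2, -174.0]
contact_force: [0.2, -0.6, 0.7]
grip_width: 0.0855
time: 8.6
eef_pos: [0.4646, 0.2515, 0.0714]
ee_rot: [179.9, 0.2, -174.0]
contact_force: [-1.2, 0.5, 5.3]
grip_width: 0.0461
time: 9.1
eef_pos: [0.4636, 0.2508, 0.1458]
ee_rot: [-180.0, 0.0, -174.0]
contact_force: [-0.2, 0.7, -1.6]
grip_width: 0.0461
time: 9.6
eef_pos: [0.5387, 0.102, 0.1445]
ee_rot: [180.0, -0.0, -173.9]
contact_force: [0.1, -0.0, -1.6]
grip_width: 0.0456
time: 10.1
eef_pos: [0.5894, 0.0023, 0.1439]
ee_rot: [-180.0, -0.1, -174.1]
contact_force: [-0.7, 0.7, -0.8]
grip_width: 0.0463
```

```bash
python3 -m pendant '[0,0,0.02,0,0.04, 0,0,0.045,0,0.04, 0,0,0.065,0,0.04, 0,0,0.0785,0,0.04, 0,0,0.0785,0,0.04]'
python3 -m pendant '[0,0,0,0,0.04, 0,0,0,0,0.055, 0,0,0,0,0.0854, 0,0,0,0,0.0854, 0,0,0,0,0.0854]'
python3 -m pendant '[0,0,-0.02,0,0.0854,0,0,-0.06,0,0.0854, 0,0,-0.10,0,0.0854, 0.012,0.04,-0.10,0,0.0854, 0.024,0.08,-0.10,0,0.0854]'
python3 -m pendant '[0.012,0.04,0,0,0.0854, 0.024,0.08,0,0,0.0854, 0.037,0.12,0,0,0.0854, 0.049,0.16,0,0,0.0854, 0.061,0.2,0,0,0.0854]'
python3 -m pendant '[0.012,0.04,0,0,0.0854, 0.015,0.048,0,0,0.0854,0.015,0.048,0,0,0.0854,0.015,0.048,0,0,0.0854]'
python3 - <<'E'
from h import *
np.set_printoptions(precision=4,suppress=True)
p,d,cp=snap("wrist"); p2,d2,cp2=snap("top")
cv2.imwrite("pics/w3.png",np.hstack([cv2.resize(p,(400,300)),cv2.resize(p2[150:330,60:360],(400,300))])[:,:,::-1])
for c in("red","yellow","blue"):
    P=cloud(d,mask(p,*COL[c]),cp); cap=P[(P[:,2]>.1)&(P[:,2]<.14)]; dk=P[(P[:,2]>0)&(P[:,2]<.03)]
    for n,Q in(("cap",cap),("disc",dk)):
        if len(Q)>20: print(c,n,len(Q),Q.min(0),Q.max(0))
E
```

```text
time: 10.6
eef_pos: [0.5889, 0.0043, 0.0655]
ee_rot: [-180.0, -0.0, -173.9]
contact_force: [0.3, 0.4, -0.8]
grip_width: 0.046
time: 11.1
eef_pos: [0.5894, 0.0037, 0.0662]
ee_rot: [-180.0, 0.0, -174.0]
contact_force: [-0.2, -0.3, 0.4]
grip_width: 0.0852
time: 11.6
eef_pos: [0.5574, 0.0811, 0.1676]
ee_rot: [179.9, 0.2, -174.1]
contact_force: [-0.3, 1.2, -0.5]
grip_width: 0.0854
time: 12.1
eef_pos: [0.4745, 0.2747, 0.1662]
ee_rot: [180.0, 0.0, -174.0]
contact_force: [0.9, 0.5, -0.3]
grip_width: 0.0858
time: 12.5
eef_pos: [0.4557, 0.3189, 0.166]
ee_rot: [-180.0, 0.0, -174.0]
contact_force: [-0.1, -0.1, -0.7]
grip_width: 0.0854
red disc 4025 [0.4315 0.2191 0.0002] [0.773  0.6031 0.0124]
yellow disc 4869 [0.44   0.1546 0.0066] [0.5041 0.2155 0.0125]
blue cap 2935 [0.4365 0.2983 0.1106] [0.4748 0.3379 0.1277]
blue disc 817 [0.4243 0.2875 0.0066] [0.4865 0.3326 0.0299]
```

View pics/w3.png

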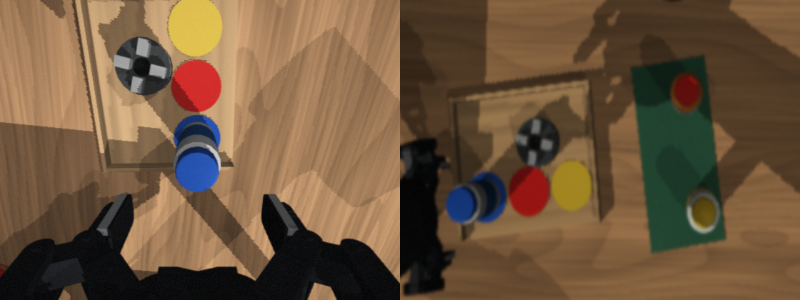

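```bash
python3 -m pendant '[0,-0.001,0.02,0,0.0854, 0,-0.001,0.05,0,0.0854, 0,-0.001,0.08,0,0.0854, 0,-0.001,0.097,0,0.0854, 0,-0.001,0.097,0,0.0854]'
python3 -m pendant '[0,0,0,0,0.04,0,0,0,0,0.04,0,0,0,0,0.04,0,0,0,0,0.04,0,0,0,0,0.04]' 40
python3 -m pendant '[0,0,0,0,0.04,0,0,-0.01,0,0.04,0,0,-0.03,0,0.04,0,0,-0.055,0,0.04,0,0,-0.075,0,0.04]'
python3 -m pendant '[-0.003,-0.025,0,0,0.04, -0.006,-0.06,0,0,0.04, -0.009,-0.095,0,0,0.04, -0.013,-0.13,0,0,0.04, -0.016,-0.165,0,0,0.04]'
python3 -m pendant '[-0.003,-0.035,0,0,0.04, -0.006,-0.065,0,0,0.04, -0.009,-0.09,0,0,0.04, -0.011,-0.112,0,0,0.04, -0.011,-0.112,0,0,0.04]'
python3 -m pendant '[0,0,0.02,0,0.04, 0,0,0.045,0,0.04, 0,0,0.065,0,0.04, 0,0,0.0785,0,0.04, 0,0,0.0785,0,0.04]'
```

```text
time: 13.1
eef_pos: [0.4549, 0.3161, 0.0659]
ee_rot: [-179.8, -0.2, -174.1]
contact_force: [-0.7, -0.1, 0.1]
grip_width: 0.0852
time: 13.6
eef_pos: [0.4564, 0.319, 0.0707]
ee_rot: [179.9, 0.1, -174.0]
contact_force: [0.5, -0.5, 6.6]
grip_width: 0.0461
time: 14.1
eef_pos: [0.4552, 0.3183, 0.1448]
ee_rot: [-180.0, -0.0, -174.0]
contact_force: [-0.1, 0.3, -1.5]
grip_width: 0.0464
time: 14.6
eef_pos: [0.4883, 0.1547, 0.1436]
ee_rot: [180.0, -0.1, -174.0]
contact_force: [0.9, -0.0, -2.1]
grip_width: 0.0462
time: 15.1
eef_pos: [0.5112, 0.0437, 0.1436]
ee_rot: [-180.0, -0.1, -174.1]
contact_force: [-0.4, 0.2, -1.4]
grip_width: 0.0458
time: 15.6
eef_pos: [0.511, 0.0459, 0.0647]
ee_rot: [-180.0, -0.1, -174.0]
contact_force: [0.8, -0.1, -2.7]
grip_width: 0.0458
```

```bash
python3 -m pendant '[0,0,0,0,0.04, 0,0,0,0,0.055, 0,0,0,0,0.0854, 0,0,0,0,0.0854, 0,0,0,0,0.0854]'
python3 -m pendant '[0,0,-0.02,0,0.0854,0,0,-0.06,0,0.0854, 0,0,-0.10,0,0.0854, -0.008,0.04,-0.10,0,0.0854, -0.016,0.08,-0.10,0,0.0854]'
python3 -m pendant '[-0.008,0.04,0,0,0.0854, -0.016,0.08,0,0,0.0854, -0.019,0.101,0,0,0.0854, -0.019,0.101,0,0,0.0854, -0.019,0.101,0,0,0.0854]'
python3 - <<'E'
from h import *
np.set_printoptions(precision=4,suppress=True)
p,d,cp=snap("wrist"); p2,d2,cp2=snap("top")
cv2.imwrite("pics/w4.png",np.hstack([cv2.resize(p,(400,300)),cv2.resize(p2[150:330,60:360],(400,300))])[:,:,::-1])
Q=cloud(d,d>0,cp); m=(Q[:,2]>.03)&(Q[:,2]<.058)&(abs(Q[:,0]-.527)<.045)&(abs(Q[:,1]-.228)<.045); P=Q[m]
print("chuck",len(P),P.min(0),P.max(0),cv2.minEnclosingCircle(P[:,:2].astype(np.float32)))
for c in("red","yellow","blue"):
    P=cloud(d,mask(p,*COL[c]),cp); dk=P[(P[:,2]>0)&(P[:,2]<.02)&(P[:,0]<.55)]
    if len(dk)>500: print(c,len(dk),cv2.minEnclosingCircle(dk[:,:2].astype(np.float32)))
    P=cloud(d2,mask(p2,*COL[c]),cp2); dk=P[(P[:,2]>.1)&(P[:,1]<.12)&(P[:,1]>-.1)]
    print(c,"cap top view",(dk.min(0)+dk.max(0))/2 if len(dk) else '')
E
```

```text
time: 16.1
eef_pos: [0.5116, 0.0458, 0.0658]
ee_rot: [180.0, 0.0, -174.0]
contact_force: [0.1, 0.2, -0.5]
grip_width: 0.0856
time: 16.6
eef_pos: [0.5198, 0.1278, 0.1677]
ee_rot: [179.9, 0.2, -174.1]
contact_force: [0.8, 0.3, -0.3]
grip_width: 0.0859
time: 17.1
eef_pos: [0.5272, 0.2292, 0.1652]
ee_rot: [-180.0, -0.0, -174.0]
contact_force: [0.5, 0.2, -0.3]
grip_width: 0.0853
chuck 3688 [0.4954 0.2032 0.0303] [0.5569 0.2641 0.0546] ((0.5257155895233154, 0.234099343419075), 0.03127901628613472)
red 2906 ((0.46358522772789, 0.2516413927078247), 0.03260987997055054)
red cap top view [0.5897 0.0052 0.1107]
yellow 3608 ((0.4716894328594208, 0.18366101384162903), 0.03205801919102669)
yellow cap top view [ 0.4496 -0.0213  0.1101]
blue 2348 ((0.4552292823791504, 0.31846970319747925), 0.03196015954017639)
blue cap top view [0.5119 0.0469 0.1193]
```

View pics/w4.png

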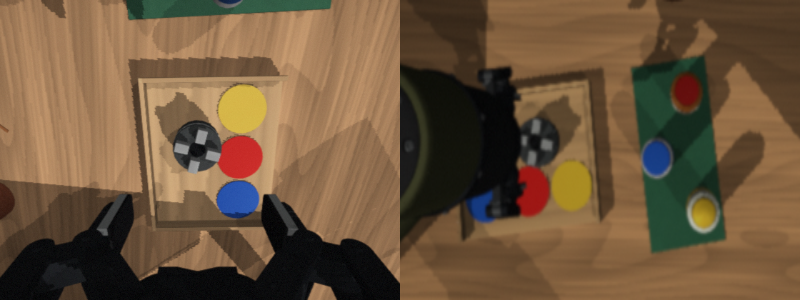

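```bash
python3 -m pendant '[0.001,0.005,0.02,0,0.0854, 0.001,0.005,0.055,0,0.0854, 0.001,0.005,0.095,0,0.0854, 0.001,0.005,0.125,0,0.0854, 0.001,0.005,0.14,0,0.0854]'
python3 -m pendant '[0,0,0.01,0,0.0854, 0,0,0.015,0,0.0854, 0,0,0.015,0,0.075, 0,0,0.015,0,0.055, 0,0,0.015,0,0.055]' 80
python3 -m pendant '[0,0,0,0,0.05,0,0,0,0,0.05,0,0,0,0,0.05]' 80
python3 -m pendant '[0,0,-0.01,0,0.05, 0,0,-0.04,0,0.05, 0,0,-0.08,0,0.05, 0,0,-0.12,0,0.05, 0,0,-0.15,0,0.05]'
```

```text
time: 17.7
eef_pos: [0.5246, 0.2322, 0.0225]
ee_rot: [-179.9, -0.2, -174.1]
contact_force: [-0.4, -0.6, -0.6]
grip_width: 0.0859
time: 18.2
eef_pos: [0.5271, 0.235, 0.0126]
ee_rot: [179.9, 0.2, -174.0]
contact_force: [0.2, -0.7, 3.3]
grip_width: 0.0589
time: 18.5
eef_pos: [0.5271, 0.235, 0.0127]
ee_rot: [179.9, 0.2, -174.0]
contact_force: [-0.1, -0.4, 5.8]
grip_width: 0.0587
time: 19.0
eef_pos: [0.5252, 0.2343, 0.1621]
ee_rot: [180.0, -0.0, -174.0]
contact_force: [0.2, 0.3, -6.4]
grip_width: 0.059
```

```bash
python3 -m pendant '[0.003,-0.03,0,0,0.05, 0.008,-0.07,0,0,0.05, 0.012,-0.11,0,0,0.05, 0.016,-0.15,0,0,0.05, 0.021,-0.19,0,0,0.05]'
python3 -m pendant '[0.004,-0.04,0,0,0.05, 0.009,-0.08,0,0,0.05, 0.013,-0.12,0,0,0.05, 0.018,-0.16,0,0,0.05, 0.021,-0.19,0,0,0.05]'
python3 -m pendant '[0,0,0,0,0.05,0,0,0,0,0.05,0,0,0,0,0.05]'
python3 - <<'E'
from h import *
np.set_printoptions(precision=4,suppress=True)
p,d,cp=snap("wrist"); p2,d2,cp2=snap("scene")
cv2.imwrite("pics/w5.png",np.hstack([cv2.resize(p,(400,300)),cv2.resize(p2,(400,300))])[:,:,::-1])
Q=cloud(d,d>0,cp); P=Q[(Q[:,2]>.0055)&(Q[:,2]<.02)&(abs(Q[:,0]-.523)<.06)&(abs(Q[:,1]+.269)<.06)]
print("stand",len(P),P.min(0),P.max(0),np.median(P,0))
g=cv2.cvtColor(p,cv2.COLOR_RGB2GRAY)<45; z=np.zeros(d.shape); K,Rc,t=cp
vv,uu=np.indices(d.shape); W=plane(np.c_[uu.ravel(),vv.ravel()],.008,cp).reshape(*d.shape,3)
m=big(g&(np.hypot(W[...,0]-.523,W[...,1]+.269)<.042)&(d>.15)); print(m.sum(),cv2.minEnclosingCircle(W[m][:,:2].astype(np.float32)),W[m].mean(0))
E
```

```text
time: 19.5
eef_pos: [0.5234, 0.0418, 0.159]
ee_rot: [180.0, -0.2, -174.0]
contact_force: [1.0, -0.2, -6.0]
grip_width: 0.0588
time: 20.0
eef_pos: [0.5223, -0.1497, 0.159]
ee_rot: [179.9, -0.2, -174.0]
contact_force: [0.7, 0.3, -6.4]
grip_width: 0.0589
time: 20.3
eef_pos: [0.5233, -0.1472, 0.1596]
ee_rot: [179.9, -0.1, -174.0]
contact_force: [-0.3, -0.8, -6.1]
grip_width: 0.0589
stand 8381 [ 0.4796 -0.3111  0.0055] [ 0.5627 -0.2282  0.0106] [ 0.5215 -0.2717  0.0078]
6687 ((0.5216176509857178, -0.26973623037338257), 0.03721997141838074) [ 0.5217 -0.271   0.008 ]
```

View pics/w5.png

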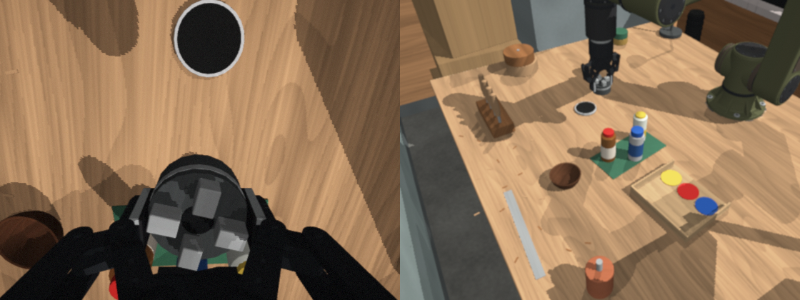

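```bash
python3 -m pendant '[0.003,-0.025,0,0,0.05, 0.007,-0.06,0,0,0.05, 0.011,-0.095,0,0,0.05, 0.0145,-0.122,0,0,0.05, 0.0145,-0.122,0.02,0,0.05]'
python3 -m pendant '[0,0,0.03,0,0.05, 0,0,0.06,0,0.05, 0,0,0.09,0,0.05, 0,0,0.11,0,0.05, 0,0,0.12,0,0.05]'
python3 -m pendant '[0,0,0,0,0.05,0,0,0,0,0.05]'
```

```text
time: 20.9
eef_pos: [0.5234, -0.2737, 0.1433]
ee_rot: [-179.8, 0.2, -174.1]
contact_force: [0.8, 0.5, -6.0]
grip_width: 0.0586
time: 21.4
eef_pos: [0.521, -0.2696, 0.0177]
ee_rot: [179.9, -0.2, -173.9]
contact_force: [-0.3, -0.3, -6.9]
grip_width: 0.0589
time: 21.6
eef_pos: [0.5231, -0.2709, 0.0218]
ee_rot: [-179.9, 0.1, -173.9]
contact_force: [-0.1, -0.0, -5.5]
grip_width: 0.0591
```

```bash
python3 -m pendant '[0.0015,0,0.003,0,0.05, 0.0015,0,0.006,0,0.05, 0.0015,0,0.008,0,0.05,0.0015,0,0.008,0,0.05,0.0015,0,0.008,0,0.05]'
```

```text
time: 22.1
eef_pos: [0.5209, -0.2711, 0.0128]
ee_rot: [-180.0, 0.0, -174.0]
contact_force: [-0.6, 0.3, -4.3]
grip_width: 0.059
```

```bash
python3 -m pendant '[0,0,0,0,0.062, 0,0,0,0,0.07, 0,0,0,0,0.0854, 0,0,0,0,0.0854, 0,0,0,0,0.0854]'
python3 -m pendant '[0,0,-0.02,0,0.0854,0,0,-0.06,0,0.0854, 0,0,-0.10,0,0.0854, 0,0,-0.13,0,0.0854, 0,0,-0.152,0,0.0854]'
python3 -m pendant '[-0.004,0.04,0,0,0.0854, -0.007,0.08,0,0,0.0854, -0.01,0.12,0,0,0.0854,-0.01,0.12,0,0,0.0854,-0.01,0.12,0,0,0.0854]'
python3 - <<'E'
from h import *
np.set_printoptions(precision=4,suppress=True)
p,d,cp=snap("wrist"); p2,d2,cp2=snap("top")
cv2.imwrite("pics/w6.png",np.hstack([cv2.resize(p,(400,300)),cv2.resize(p2[150:330,200:500],(400,300))])[:,:,::-1])
Q=cloud(d,d>0,cp); Q=Q[np.hypot(Q[:,0]-.5215,Q[:,1]+.27)<.06]
for n,a,b in(("chuck",.035,.06),("stand",.0055,.02)):
    P=Q[(Q[:,2]>a)&(Q[:,2]<b)]; print(n,len(P),P.max(0)[2],cv2.minEnclosingCircle(P[:,:2].astype(np.float32)))
for c in("red","yellow","blue"):
    P=cloud(d2,mask(p2,*COL[c]),cp2); dk=P[(P[:,2]>.1)&(P[:,2]<.14)&(P[:,1]<.12)&(P[:,1]>-.1)]
    print(c,"cap top view",(dk.min(0)+dk.max(0))/2 if len(dk) else '')
E
```

```text
time: 22.6
eef_pos: [0.5209, -0.2711, 0.0128]
ee_rot: [-180.0, 0.0, -174.0]
contact_force: [0.7, 0.3, 0.2]
grip_width: 0.0853
time: 23.1
eef_pos: [0.5213, -0.2714, 0.1675]
ee_rot: [-179.9, 0.2, -174.0]
contact_force: [0.4, 0.4, -0.2]
grip_width: 0.0853
time: 23.6
eef_pos: [0.5182, -0.1499, 0.1648]
ee_rot: [-180.0, 0.0, -173.9]
contact_force: [0.3, -0.4, 0.6]
grip_width: 0.0855
chuck 5585 0.05530195042340991 ((0.5195660591125488, -0.27109768986701965), 0.031009798869490623)
stand 2381 0.015288238266616183 ((0.5212053060531616, -0.26988697052001953), 0.04199207201600075)
red cap top view [0.5898 0.0042 0.1108]
yellow cap top view 
blue cap top view
```

View pics/w6.png

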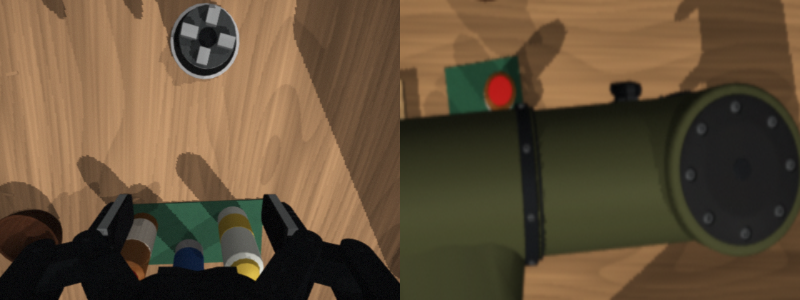

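```bash
python3 -m pendant '[-0.003,0.04,0,0,0.0854, -0.006,0.08,0,0,0.0854, -0.009,0.12,0,0,0.0854,-0.012,0.16,0,0,0.0854,-0.014,0.1955,0,0,0.0854]'
python3 -m pendant '[0,0,0,0,0.0854, 0,0,0.02,0,0.0854, 0,0,0.05,0,0.0854, 0,0,0.08,0,0.0854, 0,0,0.098,0,0.0854]'
python3 -m pendant '[0,0,0,0,0.0854,0,0,0,0,0.0854]'
```

```text
time: 24.2
eef_pos: [0.5116, 0.0459, 0.1643]
ee_rot: [-180.0, -0.0, -174.1]
contact_force: [0.7, 0.4, 0.6]
grip_width: 0.0856
time: 24.7
eef_pos: [0.5107, 0.0435, 0.0636]
ee_rot: [-180.0, -0.2, -174.1]
contact_force: [0.0, 0.6, 1.0]
grip_width: 0.0852
time: 24.9
eef_pos: [0.512, 0.0442, 0.067]
ee_rot: [-179.9, 0.0, -174.1]
contact_force: [-0.6, -0.6, 0.7]
grip_width: 0.0853
```

```bash
python3 -m pendant '[0,0.001,0,0,0.04,0,0.001,0,0,0.04,0,0.001,0,0,0.04,0,0.001,0,0,0.04,0,0.001,0,0,0.04]' 40
python3 -m pendant '[0,0,0,0,0.04,0,0,-0.01,0,0.04,0,0,-0.03,0,0.04,0,0,-0.055,0,0.04,0,0,-0.08,0,0.04]'
python3 -m pendant '[0.003,0.025,0,0,0.04, 0.006,0.06,0,0,0.04, 0.009,0.095,0,0,0.04, 0.013,0.13,0,0,0.04, 0.016,0.165,0,0,0.04]'
python3 -m pendant '[0.003,0.035,0,0,0.04, 0.006,0.065,0,0,0.04, 0.009,0.09,0,0,0.04, 0.0115,0.112,0,0,0.04, 0.0115,0.112,0,0,0.04]'
python3 -m pendant '[0,0,0,0,0.04,0,0,0,0,0.04]'
```

```text
time: 25.4
eef_pos: [0.5119, 0.0463, 0.0677]
ee_rot: [-180.0, 0.1, -174.0]
contact_force: [-2.7, -0.3, 6.5]
grip_width: 0.0457
time: 25.9
eef_pos: [0.5108, 0.0462, 0.1467]
ee_rot: [-180.0, -0.1, -174.0]
contact_force: [0.8, -0.0, -2.7]
grip_width: 0.0463
time: 26.4
eef_pos: [0.4773, 0.21, 0.1461]
ee_rot: [-180.0, -0.1, -174.0]
contact_force: [0.4, 0.5, -2.6]
grip_width: 0.0461
time: 26.9
eef_pos: [0.4539, 0.3208, 0.1454]
ee_rot: [-180.0, -0.1, -173.8]
contact_force: [-0.5, 0.7, -2.3]
grip_width: 0.0458
time: 27.1
eef_pos: [0.455, 0.3182, 0.1462]
ee_rot: [-180.0, -0.0, -174.0]
contact_force: [0.1, -0.8, -2.6]
grip_width: 0.0464
```

```bash
python3 -m pendant '[0,0,0.02,0,0.04, 0,0,0.045,0,0.04, 0,0,0.065,0,0.04, 0,0,0.0705,0,0.04, 0,0,0.0705,0,0.04]'
python3 -m pendant '[0,0,0,0,0.04,0,0,0,0,0.04]'
```

```text
time: 27.6
eef_pos: [0.4552, 0.3181, 0.0761]
ee_rot: [-180.0, -0.0, -174.0]
contact_force: [0.0, -0.8, -2.2]
grip_width: 0.0457
time: 27.8
eef_pos: [0.4554, 0.3189, 0.0767]
ee_rot: [180.0, 0.1, -174.0]
contact_force: [-0.0, -1.1, -2.2]
grip_width: 0.0461
```

```bash
python3 -m pendant '[0,0,0.001,0,0.04, 0,0,0.002,0,0.04, 0,0,0.002,0,0.055, 0,0,0.002,0,0.0854, 0,0,0.002,0,0.0854]'
python3 -m pendant '[0,0,0,0,0.0854, 0,0,-0.02,0,0.0854,0,0,-0.06,0,0.0854, 0,0,-0.09,0,0.0854, 0,0,-0.09,0,0.0854]'
python3 -m pendant '[-0.012,-0.04,0,0,0.0854, -0.024,-0.08,0,0,0.0854, -0.037,-0.12,0,0,0.0854, -0.049,-0.16,0,0,0.0854, -0.061,-0.2,0,0,0.0854]'
python3 -m pendant '[-0.012,-0.04,0,0,0.0854, -0.024,-0.08,0,0,0.0854, -0.037,-0.12,0,0,0.0854, -0.0395,-0.1265,0,0,0.0854,-0.0395,-0.1265,0,0,0.0854]'
python3 -m pendant '[0,0,0,0,0.0854,0,0,0,0,0.0854]'
python3 - <<'E'
from h import *
np.set_printoptions(precision=4,suppress=True)
p,d,cp=snap("scene"); cv2.imwrite("pics/w7.png",p[120:340,220:520,::-1])
for c in("red","yellow","blue"):
    P=cloud(d,mask(p,*COL[c]),cp); dk=P[(P[:,2]>.1)&(P[:,2]<.14)]; print(c,(dk.min(0)+dk.max(0))/2)
print(togo((.5894,.004),-174),robot.observe()["eef_pos"])
E
```

```text
time: 28.3
eef_pos: [0.4552, 0.319, 0.0741]
ee_rot: [180.0, 0.0, -174.0]
contact_force: [-0.6, 0.3, -0.2]
grip_width: 0.0812
time: 28.8
eef_pos: [0.4569, 0.3201, 0.1697]
ee_rot: [179.7, 0.4, -174.0]
contact_force: [-0.6, 0.5, 0.2]
grip_width: 0.0854
time: 29.3
eef_pos: [0.537, 0.1248, 0.1637]
ee_rot: [180.0, 0.0, -174.0]
contact_force: [0.4, 0.3, 1.1]
grip_width: 0.0854
time: 29.8
eef_pos: [0.5893, 0.0034, 0.1631]
ee_rot: [-180.0, -0.1, -174.1]
contact_force: [-0.2, -0.8, -0.6]
grip_width: 0.0856
time: 30.0
eef_pos: [0.5889, 0.0058, 0.1639]
ee_rot: [180.0, 0.0, -173.9]
contact_force: [-0.0, 1.5, 0.1]
grip_width: 0.0855
red [0.5916 0.008  0.1109]
yellow [ 0.4512 -0.0182  0.1085]
blue [0.4578 0.3228 0.1202]
(np.float64(-0.00024773803003316585), np.float64(-0.00188221429363888), np.float64(0.11051479110852824)) [0.589  0.0058 0.164 ]
```

View pics/w7.png

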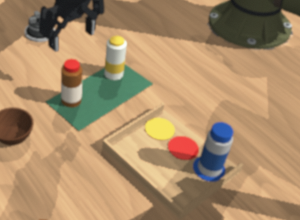

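```bash
python3 -m pendant '[0,-0.001,0.02,0,0.0854, 0,-0.001,0.05,0,0.0854, 0,-0.001,0.08,0,0.0854, 0,-0.001,0.0975,0,0.0854, 0,-0.001,0.0975,0,0.0854]'
python3 -m pendant '[0,0,0,0,0.04,0,0,0,0,0.04,0,0,0,0,0.04,0,0,0,0,0.04,0,0,0,0,0.04]' 40
python3 -m pendant '[0,0,0,0,0.04,0,0,-0.01,0,0.04,0,0,-0.03,0,0.04,0,0,-0.055,0,0.04,0,0,-0.08,0,0.04]'
python3 -m pendant '[0.01,0.026,0,0,0.04, 0.022,0.057,0,0,0.04, 0.034,0.09,0,0,0.04, 0.046,0.12,0,0,0.04, 0.059,0.155,0,0,0.04]'
python3 -m pendant '[0.013,0.035,0,0,0.04, 0.025,0.065,0,0,0.04, 0.035,0.09,0,0,0.04, 0.04,0.104,0,0,0.04, 0.04,0.104,0,0,0.04]'
python3 -m pendant '[0,0,0,0,0.04,0,0,0,0,0.04]'
```

```text
time: 30.55
eef_pos: [0.5872, 0.0044, 0.0632]
ee_rot: [-180.0, -0.3, -173.9]
contact_force: [-0.4, 0.1, -0.5]
grip_width: 0.0854
time: 31.05
eef_pos: [0.5901, 0.0038, 0.0684]
ee_rot: [-180.0, 0.2, -174.0]
contact_force: [-2.3, 1.0, 6.2]
grip_width: 0.0456
time: 31.55
eef_pos: [0.5889, 0.0036, 0.1472]
ee_rot: [180.0, -0.0, -174.0]
contact_force: [-0.3, -0.6, -0.8]
grip_width: 0.0457
time: 32.05
eef_pos: [0.5136, 0.1524, 0.1467]
ee_rot: [180.0, -0.0, -174.0]
contact_force: [0.2, 0.2, -1.3]
grip_width: 0.0459
time: 32.55
eef_pos: [0.463, 0.2521, 0.1465]
ee_rot: [180.0, -0.0, -173.9]
contact_force: [1.5, -0.9, -1.0]
grip_width: 0.0455
time: 32.75
eef_pos: [0.4641, 0.2501, 0.1464]
ee_rot: [-180.0, -0.0, -174.0]
contact_force: [-0.4, 0.1, -2.1]
grip_width: 0.0458
```

```bash
python3 -m pendant '[0,0.001,0.02,0,0.04, 0,0.001,0.045,0,0.04, 0,0.001,0.065,0,0.04, 0,0.001,0.071,0,0.04, 0,0.001,0.072,0,0.04]'
python3 -m pendant '[0,0,0,0,0.04, 0,0,0,0,0.04, 0,0,0,0,0.055, 0,0,0,0,0.0854, 0,0,0,0,0.0854]'
python3 -m pendant '[0,0,0,0,0.0854, 0,0,-0.02,0,0.0854,0,0,-0.06,0,0.0854, 0,0,-0.09,0,0.0854, 0,0,-0.09,0,0.0854]'
python3 -m pendant '[0.006,-0.04,0,0,0.0854, 0.013,-0.08,0,0,0.0854, 0.019,-0.12,0,0,0.0854, 0.026,-0.16,0,0,0.0854, 0.032,-0.2,0,0,0.0854]'
python3 -m pendant '[0.006,-0.04,0,0,0.0854, 0.0107,-0.0676,0,0,0.0854, 0.0107,-0.0676,0,0,0.0854,0.0107,-0.0676,0,0,0.0854]'
python3 - <<'E'
from h import *
np.set_printoptions(precision=4,suppress=True)
p,d,cp=snap("scene")
for c in("red","yellow","blue"):
    P=cloud(d,mask(p,*COL[c]),cp); dk=P[(P[:,2]>.1)&(P[:,2]<.14)]; print(c,(dk.min(0)+dk.max(0))/2)
print(togo((.4495,-.0196),-174),robot.observe()["eef_pos"])
E
```

```text
time: 33.25
eef_pos: [0.4638, 0.2509, 0.0753]
ee_rot: [-179.9, -0.0, -174.0]
contact_force: [-6.4, -1.1, 7.3]
grip_width: 0.0455
time: 33.75
eef_pos: [0.4637, 0.2519, 0.0743]
ee_rot: [180.0, 0.0, -174.0]
contact_force: [0.4, 0.3, 0.3]
grip_width: 0.0817
time: 34.25
eef_pos: [0.4655, 0.253, 0.1699]
ee_rot: [179.8, 0.4, -174.0]
contact_force: [0.4, -0.3, -0.0]
grip_width: 0.0853
time: 34.75
eef_pos: [0.4522, 0.0482, 0.164]
ee_rot: [180.0, 0.0, -173.9]
contact_force: [0.7, -0.1, 0.0]
grip_width: 0.0852
time: 35.15
eef_pos: [0.449, -0.0191, 0.164]
ee_rot: [180.0, -0.0, -174.1]
contact_force: [-0.5, -0.4, -0.2]
grip_width: 0.0851
red [0.4661 0.2544 0.1184]
yellow [ 0.4514 -0.018   0.1085]
blue [0.4584 0.3234 0.119 ]
(np.float64(-0.00030500612161077497), np.float64(-0.001069014580108707), np.float64(-0.008418066563905313)) [ 0.4491 -0.0186  0.164 ]
```

```bash
python3 -m pendant '[0,0,0.02,0,0.0854, 0,0,0.05,0,0.0854, 0,0,0.08,0,0.0854, 0,0,0.0975,0,0.0854, 0,0,0.0975,0,0.0854]'
python3 -m pendant '[0,0,0,0,0.04,0,0,0,0,0.04,0,0,0,0,0.04,0,0,0,0,0.04,0,0,0,0,0.04]' 40
python3 -m pendant '[0,0,0,0,0.04,0,0,-0.01,0,0.04,0,0,-0.03,0,0.04,0,0,-0.055,0,0.04,0,0,-0.08,0,0.04]'
python3 -m pendant '[-0.006,0.025,0,0,0.04, -0.012,0.055,0,0,0.04, -0.02,0.09,0,0,0.04, -0.027,0.125,0,0,0.04, -0.035,0.16,0,0,0.04]'
python3 -m pendant '[-0.006,0.025,0,0,0.04, -0.009,0.039,0,0,0.04, -0.009,0.039,0,0,0.04, -0.009,0.039,0,0,0.04, -0.009,0.039,0,0,0.04]'
```

```text
time: 35.7
eef_pos: [0.4474, -0.0182, 0.0638]
ee_rot: [-180.0, -0.3, -173.9]
contact_force: [-2.0, -0.9, 0.5]
grip_width: 0.0851
time: 36.2
eef_pos: [0.4499, -0.0186, 0.0685]
ee_rot: [180.0, 0.1, -174.0]
contact_force: [-2.0, 0.9, 6.4]
grip_width: 0.0461
time: 36.7
eef_pos: [0.4488, -0.0188, 0.1479]
ee_rot: [-180.0, -0.0, -174.0]
contact_force: [1.5, 0.7, -1.3]
grip_width: 0.0463
time: 37.2
eef_pos: [0.467, 0.1455, 0.1472]
ee_rot: [180.0, 0.0, -174.0]
contact_force: [0.2, -0.6, -0.5]
grip_width: 0.0457
time: 37.7
eef_pos: [0.4721, 0.183, 0.147]
ee_rot: [-180.0, 0.0, -174.0]
contact_force: [0.3, 0.7, -1.3]
grip_width: 0.0459
```

Lower to TCP about 0.0755, release, lift, and withdraw toward −y for a final look.

```bash
python3 -m pendant '[0,0.001,0.02,0,0.04, 0,0.001,0.045,0,0.04, 0,0.001,0.065,0,0.04, 0,0.001,0.071,0,0.04, 0,0.001,0.0715,0,0.04]'
python3 -m pendant '[0,0,0,0,0.04, 0,0,0,0,0.04, 0,0,0,0,0.055, 0,0,0,0,0.0854, 0,0,0,0,0.0854]'
python3 -m pendant '[0,0,0,0,0.0854, 0,0,-0.02,0,0.0854,0,0,-0.06,0,0.0854, 0,0,-0.10,0,0.0854, 0,0,-0.13,0,0.0854]'
python3 -m pendant '[0,-0.04,0,0,0.0854, 0.01,-0.08,0,0,0.0854, 0.02,-0.12,0,0,0.0854, 0.03,-0.16,0,0,0.0854, 0.03,-0.18,0,0,0.0854]'
python3 -m pendant '[0,0,0,0,0.0854,0,0,0,0,0.0854,0,0,0,0,0.0854]'
python3 - <<'E'
from h import *
np.set_printoptions(precision=4,suppress=True)
p,d,cp=snap("scene");p2,d2,cp2=snap("top")
cv2.imwrite("pics/fin.png",np.hstack([cv2.resize(p,(400,300)),cv2.resize(p2,(400,300))])[:,:,::-1])
for n,a,b,c3 in(("scene",p,d,cp),("top",p2,d2,cp2)):
  for c in("red","yellow","blue"):
    P=cloud(b,mask(a,*COL[c]),c3); dk=P[(P[:,2]>.1)&(P[:,2]<.14)&(P[:,0]<.6)]
    ds=P[(P[:,2]>.005)&(P[:,2]<.016)&(P[:,0]<.55)]
    print(n,c,(dk.min(0)+dk.max(0))/2 if len(dk) else '',(ds.min(0)+ds.max(0))/2 if len(ds) else '')
  Q=cloud(b,b>0,c3); Q=Q[(np.hypot(Q[:,0]-.52,Q[:,1]+.27)<.05)&(Q[:,2]>.036)&(Q[:,2]<.06)]
  if len(Q): print("chuck",len(Q),cv2.minEnclosingCircle(Q[:,:2].astype(np.float32)),Q[:,2].max())
E
```

```text
time: 38.2
eef_pos: [0.472, 0.1839, 0.076]
ee_rot: [-180.0, 0.0, -174.0]
contact_force: [-0.2, 1.4, -1.5]
grip_width: 0.0459
time: 38.7
eef_pos: [0.4721, 0.1849, 0.0757]
ee_rot: [180.0, 0.0, -174.0]
contact_force: [0.5, 0.1, -0.0]
grip_width: 0.0811
time: 39.2
eef_pos: [0.4724, 0.1848, 0.2083]
ee_rot: [180.0, 0.1, -174.0]
contact_force: [-0.2, 0.3, 0.3]
grip_width: 0.0852
time: 39.7
eef_pos: [0.4604, 0.0003, 0.2062]
ee_rot: [-180.0, 0.1, -174.1]
contact_force: [0.6, 0.4, 0.9]
grip_width: 0.0852
time: 40.0
eef_pos: [0.461, 0.0033, 0.2053]
ee_rot: [-180.0, -0.0, -173.9]
contact_force: [-0.6, -0.8, 0.3]
grip_width: 0.0855
scene red [0.4657 0.2543 0.1181] [0.469  0.2541 0.0098]
scene yellow [0.4732 0.1843 0.116 ] [0.4729 0.1854 0.0092]
scene blue [0.4582 0.3232 0.1192] [0.4602 0.3206 0.0095]
chuck 283 ((0.5224280953407288, -0.2654934227466583), 0.032792188227176666) 0.05593365069223655
top red [0.463  0.2549 0.1163] [0.4648 0.2492 0.0115]
top yellow [0.4724 0.1809 0.1165] [0.473  0.1811 0.0112]
top blue [0.4558 0.3184 0.1264] [0.4566 0.3203 0.0108]
chuck 704 ((0.5208747386932373, -0.2702096700668335), 0.031344760209321976) 0.0581085874719921
```

View pics/fin.png

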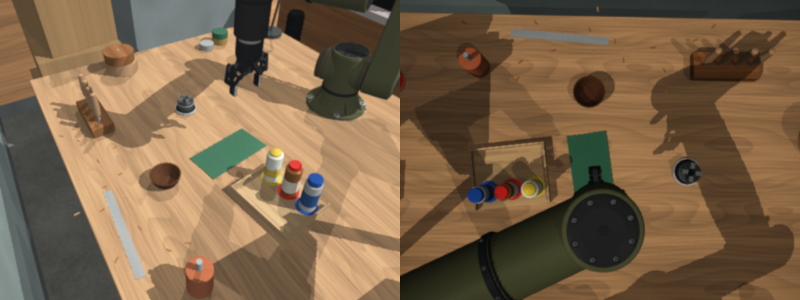

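All bottles stand on their own discs, the chuck is on the stand, the bowl hasn't moved and the gripper is clear. Handing in.

```bash
python3 -c "from bench import robot; print(robot.sign_off())"
```

```text
the job is handed in; nothing more can be done
None
```

The job is handed in at about 40 s on the robot's clock. I cleared the three bottles onto the mat, set the chuck on the stand, then put blue, red and yellow back on their own discs. The hand-in reported no verdict.

- **Chuck:** the close wrist view put it about 2 mm from the stand centre, and the last top view about 1 mm, upright and at the right height. The last scene view put it about 5 mm off, but from only a few points on its near side. All of these are inside the 12 mm limit.
- **Bottles:** all three stand upright. The last top and scene views put the caps within about 6 mm of the disc centres; part of that is scatter between the two cameras. At release the gripper was within about 2 mm of the disc centres I had measured.
- **Bowl:** it looks untouched in the last pictures; I did not measure it again.
- **Forces:** the largest outside force I read was about 16 N, when the yellow bottle was first set on the mat. The gripper ended open and clear of everything.

No check failed. The only disagreement was those few millimetres between the cameras.

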